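Index the rotary fixture to its next notch

TASK

Move the rotary fixture on to its next notch: pull the red spring ring up so that its pin leaves the notch it sits in, turn the faceplate counterclockwise (seen from above) to the very next notch, not the one after, and let the pin spring fully home there. Find that notch by feel, as the brass segment is clamped at a different angle for every job, and do not force the pin sideways. Then let go, with the things lying around left where they are.

Things in the scene. Friction and masses are not known exactly. Their poses are not given: they have to be found in the camera images.
- index_axis (a point): Point on the fixture's upright turning axis, 46 mm above the table, level with the top of its notched index track. The track lies 82 to 112 mm from the axis; its notches are 13 mm wide and 16 mm deep. The x axis points level from the axis to the home notch, in which the pin starts. The faceplate in the middle has 75 mm radius, top at 63 mm; workpiece and clamps on it reach 97 mm.
- indexer: The rotary fixture's base: square aluminium plate 250 x 250 x 12 mm fixed to the table, on it a dark round body of 118 mm radius up to 30 mm height, which carries the index track (steel, then a brass segment). Origin under its middle, on the turning axis, x axis towards the home notch.
- faceplate (a joint): Angle of the faceplate, rad, 0 at the home notch, growing counterclockwise from above; range -0.35 to 1.5, friction 0.12 N m. Counterclockwise from home the track is plain steel, then a brass segment with the next notch, 0.61 to 1.00 rad from home, different every time and not measured; the notch after it (not wanted) is 0.52 rad farther on.
- pull_ring (a joint): How far the red ring is pulled up, m: 0 with the pin fully home in a notch (lower stop), about 0.012 with the pin's tip resting on the track between notches, 0.020 at the upper stop. A spring pulls it down, 5 N at 0, 9 N at 0.020, with damping: let go, it falls in about 0.1 s, and it falls into a notch by itself when the pin comes over one.
- ring_mid (a point): Middle of the red pull ring: upright round knob, 26 mm diameter, 36 mm high, two thin black bands, 85 mm above the table when the pin is home, 95 mm from the turning axis, at the end of a flat arm 34 mm wide (top at 62 mm) that is part of the faceplate. Pinch its sides from above to lift it and swing it with the faceplate round the axis; held loosely, it slides down between the fingers.
- index_pin: Steel pin under the ring and moving with it, 10 mm diameter, round-nosed, tip 33 mm below the ring's underside; origin at the ring's underside on its axis. In a notch it has 1.5 mm play to either side. It slides along the track with a side force of 2 to 5 N at the ring; clearly more means it stands against a notch wall: stop there.
- collet_nut: Bystander: dark steel collet nut, 34 mm diameter, 20 mm high, standing on a corner of the fixture's base plate; origin at its underside.
- toe_clamp: Bystander: spare dark steel toe clamp 45 x 20 x 18 mm, on the opposite corner of the base plate; origin at its underside.
- parts_case: Bystander: pale flat assortment case 130 x 200 x 38 mm with blue latches; origin at its underside.
- screwdriver: Bystander: screwdriver 190 mm long with a red handle.
- hammer: Bystander: hammer 260 mm long with a wooden handle.
- stepper_motor: Bystander: small black and silver motor, 42 x 42 x 48 mm, its shaft upward; origin at its underside.
- rail_block: Bystander: steel linear-rail carriage on a short rail piece, 90 x 34 x 26 mm; origin at its underside.

How it is judged:
By the outcome, as a careful person would: the job done as asked, in the order asked, and still so for the second after the job is handed in, with the robot touching nothing.
It also fails if it takes over 43 s, if anything falls off the work surface, if the arm or the gripper's body presses on something with over 40 N, if the wrist force passes 120 N, or if a joint passes its speed limit or range.

ROBOT

A 6-joint arm with a two-finger parallel gripper is mounted at the origin on the work surface. World frame = base frame: x ahead of the robot, y to its left, z up, the work surface at z = 0. Lengths are in m, angles in rad, forces in N, time in s.
With the tool pointing down it reaches from about 0.425 to 0.95 m from the base axis. Payload 3.5 kg.
Tool frame: the origin (TCP) lies at the very end of the fingers, on their centre line; the grasp point (between the pads) lies 19 mm behind it; y points along the fingers, z is the direction in which the jaws open and shut, and the axes are right-handed (so a half turn about y gives the same grasp; the last joint's range is limited). The gripper opens to 85 mm and grips with 20 to 120 N. Pads are 22 mm wide; open, the fingers measure 114 mm over their backs; the gripper's body (76 mm by 85 mm) begins 54 mm behind the grasp point. The pads swing forward as they close: fully open they stand 13 mm farther back than shut.
Start: joints at [1.039, 0.286, 1.577, -0, 1.279, -0.15], TCP at [0.251, 0.626, 0.203] pointing down, gripper open.
Joint ranges: [-2.77, 2.77], [-0.9, 2.22], [0.21, 2.48], [-1.53, 4.67], [0.24, 2.81], [-2.84, 2.84]. Speed limits (rad/s): [2.79, 2.79, 3.14, 3.14, 3.14, 3.14].

INTERFACE

Orientations are given as a unit quaternion [x, y, z, w].
In Python, from plant import ctrl gives the robot as it stands. The module is installed in compiled form; this text tells all that it offers.
- The arm moves only by the tool jog_arm, never from a script. Its argument "deltas" is a list of rows, each a list of 3 entries, a list of its own where there are three numbers: the turn, a rotation vector about the tool's x, y, z in rad, then the shift along the tool's x, y, z in m, then the opening, from 0 (shut) to 1 (fully open). In form: [[[wx, wy, wz], [dx, dy, dz], gripper], ...]. A call has 1 to 10 rows; each row is the pose to reach, as a shift and turn from the pose measured when the call began, along the tool's axes at that moment; what a row does not reach only later rows make up. A row lasts 1/12 s, in which the tool goes at most 41.7 mm and 7.16 degrees, less where a joint would pass 70% of its speed; a pose out of reach is approached as far as the arm can. A call with a gripper value outside its range is refused whole. The fingers move at their own pace and stop on an object; "force" is the grip in N (left out, the last holds). Time passes only in rows, so rows that repeat a pose let the fingers close. It gives the time, the measured TCP pose, the force and the opening at its end, in the units of the state.
- ctrl.get_state(): the state, without advancing time (a new reading comes with each control period).
- ctrl.read_camera(name): name is "side" or "top"; returns a dict with "pixels" (480x640x3 uint8, blue, green, red), "range_z" (480x640 float32, m along the optical axis (not along the pixel's ray), 0 where there is no reading), "fx", "fy", "cx", "cy" (pixels), "T" (4x4, takes a point from camera to world coordinates). Camera axes: x right, y up, looking along -z (the intrinsics and any distortion apply to the point x, -y, -z); pixel columns grow to the right and rows downward; lengths in m; the calibration is good to about 2 mm. A picture is of the moment at which its call begins.
- ctrl.sign_off(): hands the job in, once; it reports no verdict.
The state is a dict: "time": time; "qpos": joint angles; "dq": joint speeds; "joint_efforts": joint torques, N m; "eef_pos": TCP position; "tcp_rot": TCP orientation; "contact_force": force on the tool from outside, world axes, zero at the start; "wrist_torque": the same for the moment, N m; "opening": opening from 0.0 (shut) to 1.0 (fully open).
Only numpy, scipy, OpenCV 4.12 (cv2) and the standard library are available. Lean on these libraries where they do the work, as an engineer would, in place of code of your own. Each camera call takes 0.05 s, during which the arm holds its last target.

## Working session

There is one attempt and no reset: what is moved stays moved. The work goes in short steps, Python scripts to look and compute and a tool call to move; the robot and the scene stay as the last step left them, time stands still between calls to the robot, and variables do not carry over. Pictures are saved under pics/ and viewed, and the job is handed in when it is done.

Besides the shell and the picture viewer there is one more tool, called after ">>>" by a JSON object that holds its "op" and its "data". jog_arm: Moves the arm, as the interface text tells. Its arguments: {"type":"object","properties":{"deltas":{"type":"array","items":{"type":"array"}},"force":{"type":"number"}},"required":["deltas"]}

```bash
mkdir -p pics; ls; python3 - <<'E'
from plant import ctrl
import cv2,numpy as np
print(ctrl.get_state())
for n in("side","top"):
    c=ctrl.read_camera(n); cv2.imwrite(f"pics/{n}0.png",c["pixels"]); np.savez(f"{n}0.npz",**c)
    print(n,c["fx"],c["fy"],c["cx"],c["cy"],c["T"],[k for k in c])
E
```

```text
pics
{'time': 0.0, 'qpos': array([ 1.03899429e+00,  2.87179195e-01,  1.57813702e+00,  1.18245872e-05,
        1.27859998e+00, -1.49992383e-01]), 'dq': array([ 0.00075752,  0.00089584,  0.0007027 , -0.00093993, -0.0015262 ,
        0.00014931]), 'joint_efforts': array([-8.31478301e-04, -4.05958486e+01, -2.92638713e+01, -9.15791679e-05,
        5.59799111e-03,  1.69605164e-05]), 'eef_pos': array([0.25110897, 0.62579483, 0.20175987]), 'tcp_rot': array([ 0.69503292, -0.13445117,  0.13389432, -0.69348715]), 'contact_force': array([ 0.17361522, -0.42613913, -0.40369943]), 'wrist_torque': array([-0.00187612,  0.03585127,  0.02480419]), 'opening': 1.0013344665489474}
side 454.93138926856875 454.93138926856875 325.05443665318313 237.93988687830432 [[-0.98822959  0.10675664 -0.10956865  0.43389253]
 [-0.15237857 -0.75028348  0.643316    0.69116565]
 [-0.01352929  0.65243983  0.75771976  0.90878733]
 [ 0.          0.          0.          1.        ]] ['pixels', 'range_z', 'fx', 'fy', 'cx', 'cy', 'T']
top 491.3943541834932 491.3943541834932 316.46309443573654 242.4212117748355 [[-0.02775506  0.99533269 -0.09242564  0.42993146]
 [-0.9995855  -0.02692796  0.0101842  -0.0063037 ]
 [ 0.00764783  0.09266999  0.99566751  1.39123473]
 [ 0.          0.          0.          1.        ]] ['pixels', 'range_z', 'fx', 'fy', 'cx', 'cy', 'T']
```

View pics/top0.png

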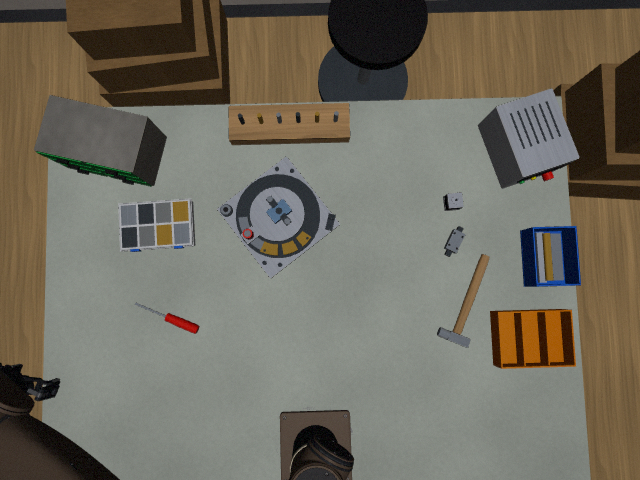

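View pics/side0.png

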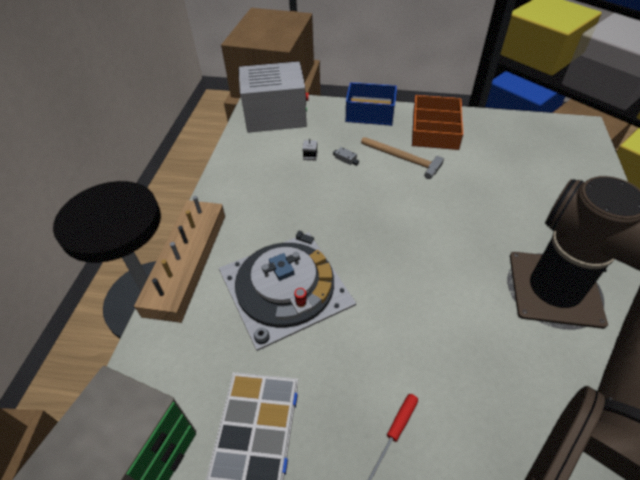

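```bash
cat > h.py <<'E'
import numpy as np,cv2
def ray(c,u,v):
    T=np.array(c["T"]); d=np.array([(u-c["cx"])/c["fx"],-(v-c["cy"])/c["fy"],-1.0])
    return T[:3,3],T[:3,:3]@d
def onz(c,u,v,z):
    o,d=ray(c,u,v); return o+d*(z-o[2])/d[2]
def tri(c1,p1,c2,p2):
    o1,d1=ray(c1,*p1);o2,d2=ray(c2,*p2)
    s=np.linalg.lstsq(np.c_[d1,-d2],o2-o1,rcond=None)[0]
    a=o1+s[0]*d1;b=o2+s[1]*d2
    return (a+b)/2,np.linalg.norm(a-b)
def redmask(img,box):
    h=cv2.cvtColor(img,cv2.COLOR_BGR2HSV)
    m=(((h[...,0]<10)|(h[...,0]>170))&(h[...,1]>120)&(h[...,2]>60)).astype(np.uint8)
    k=np.zeros_like(m);u0,v0,u1,v1=box;k[v0:v1,u0:u1]=m[v0:v1,u0:u1];return k
E
python3 - <<'E'
from h import *
t=dict(np.load("top0.npz"));s=dict(np.load("side0.npz"))
for n,c,b in(("top",t,(235,220,262,246)),("side",s,(285,280,320,315))):
    m=redmask(c["pixels"],b);v,u=np.nonzero(m);print(n,u.mean(),v.mean(),len(u),u.min(),u.max(),v.min(),v.max())
    rz=c["range_z"]
    P=[]
    for a,bb in zip(u,v):
        if rz[bb,a]>0:
            o,d=ray(c,a,bb);P.append(o+d*rz[bb,a])
    P=np.array(P);print(P.mean(0),P.min(0),P.max(0))
    c["m"]=(u.mean(),v.mean())
print(tri(t,t["m"],s,s["m"]))
# point cloud of fixture from both: faceplate top circle z~63
for n,c,b in(("top",t,(200,140,360,300)),("side",s,(200,220,370,360))):
    vv,uu=np.mgrid[b[1]:b[3],b[0]:b[2]];z=c["range_z"][b[1]:b[3],b[0]:b[2]]
    d=np.stack([(uu-c["cx"])/c["fx"],-(vv-c["cy"])/c["fy"],-np.ones_like(z)],-1)*z[...,None]
    P=d@c["T"][:3,:3].T+c["T"][:3,3]
    for lo,hi in((.036,.055),(.056,.07),(.004,.02)):
        q=(P[...,2]>lo)&(P[...,2]<hi)
        pts=np.c_[uu[q],vv[q]].astype(np.float32)
        (cx,cy),r=cv2.minEnclosingCircle(P[q][:,:2].astype(np.float32))
        print(n,lo,q.sum(),P[q].mean(0),cx,cy,r)
for n,c,b in(("top",t,(210,145,350,285)),("side",s,(210,225,365,350))):
    cv2.imwrite(f"pics/z_{n}.png",cv2.resize(c["pixels"][b[1]:b[3],b[0]:b[2]],None,fx=4,fy=4,interpolation=cv2.INTER_CUBIC))
E
```

```text
top 247.36111111111111 233.58333333333334 36 243 252 229 238
[0.57798737 0.162075   0.10141657] [0.56668157 0.15018072 0.06164678] [0.59011279 0.1791939  0.10707908]
side 300.81176470588235 297.9647058823529 85 295 306 291 305
[0.57705711 0.17300318 0.09398817] [0.5664643  0.16104285 0.07066321] [0.5904295  0.17840067 0.10612619]
(array([0.57984728, 0.16468876, 0.08099448]), np.float64(0.0009837544143356791))
top 0.036 799 [0.59045803 0.09979184 0.04519872] 0.701631486415863 0.10571924597024918 0.18475951254367828
top 0.056 1955 [0.63021452 0.09107792 0.06294027] 0.6215558648109436 0.10094103217124939 0.09451432526111603
top 0.004 3637 [0.63365319 0.07218861 0.0092835 ] 0.6350325345993042 0.07801506668329239 0.31458720564842224
side 0.036 1511 [0.65004355 0.07962576 0.04668974] 0.7181735038757324 0.056558940559625626 0.20108433067798615
side 0.056 2167 [0.63016455 0.1030033  0.06391137] 0.6255685687065125 0.1057259738445282 0.09533608704805374
side 0.004 3137 [0.63112871 0.1161847  0.01137645] 0.6299281716346741 0.06556016206741333 0.2739163339138031
```

View pics/z_top.png

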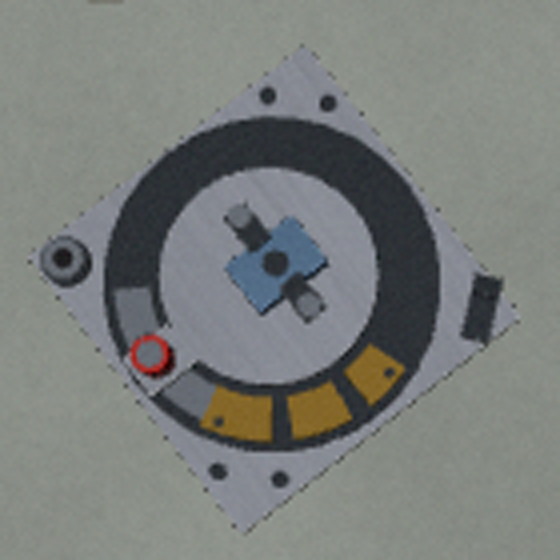

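View pics/z_side.png

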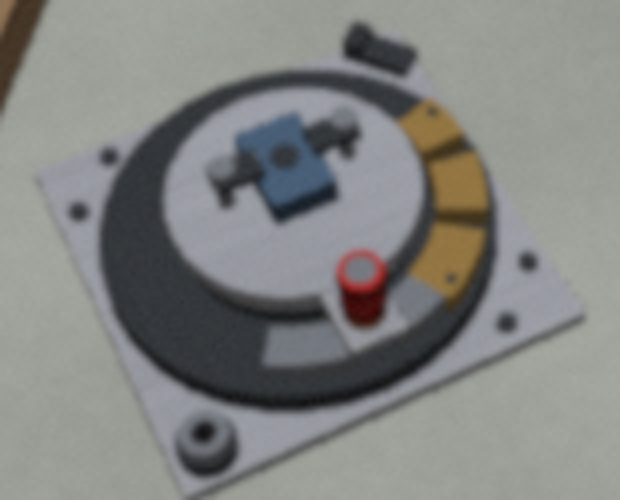

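```bash
python3 - <<'E'
from h import *
t=dict(np.load("top0.npz"));s=dict(np.load("side0.npz"))
def T(x,y): return (210+(x+.5)/4-.5,145+(y+.5)/4-.5)
def S(x,y): return (210+(x+.5)/4-.5,225+(y+.5)/4-.5)
# disc edge points in top crop
e=[(160,275),(378,275),(270,167),(270,384),(193,198),(347,198),(347,352)]
P=np.array([onz(t,*T(*p),.063)[:2] for p in e])
A=np.c_[2*P,np.ones(len(P))];x=np.linalg.lstsq(A,(P**2).sum(1),rcond=None)[0]
print("disc top",x[:2],np.sqrt(x[2]+x[:2]@x[:2]))
e=[(105,283),(440,283),(272,117),(272,451)]
P=np.array([onz(t,*T(*p),.030)[:2] for p in e]);print("body",P)
A=np.c_[2*P,np.ones(len(P))];x2=np.linalg.lstsq(A,(P**2).sum(1),rcond=None)[0]
print("body top",x2[:2],np.sqrt(x2[2]+x2[:2]@x2[:2]))
e=[(163,200),(425,205),(300,87),(290,302),(200,120),(395,125)]
P=np.array([onz(s,*S(*p),.063)[:2] for p in e])
A=np.c_[2*P,np.ones(len(P))];x3=np.linalg.lstsq(A,(P**2).sum(1),rcond=None)[0]
print("disc side",x3[:2],np.sqrt(x3[2]+x3[:2]@x3[:2]))
r=onz(t,*T(152,354),.103);r2=onz(s,*S(361,269),.103);print("ring",r,r2)
for c in (x[:2],x2[:2],(x[:2]+x3[:2])/2):
  rr=(r+r2)[:2]/2-c;a0=np.arctan2(rr[1],rr[0]);print("R",np.hypot(*rr),"a0",a0)
  for f,cam,p in((T,t,(281,420)),(T,t,(353,393)),(S,s,(463,217)),(S,s,(449,152))):
    n=onz(cam,*f(*p),.046)[:2]-c;print(np.hypot(*n),(np.arctan2(n[1],n[0])-a0)%(2*np.pi))
# corners
for p in((30,262),(302,45),(518,320),(244,533)):print(onz(t,*T(*p),.012))
from scipy.spatial.transform import Rotation as R
from plant import ctrl
st=ctrl.get_state();print(R.from_quat(st["tcp_rot"]).as_matrix().round(4))
E
```

```text
disc top [0.63575443 0.08564328] 0.07467390295141996
body [[ 0.63821634  0.20267326]
 [ 0.63198961 -0.03117543]
 [ 0.7531099   0.08376275]
 [ 0.51757927  0.08857748]]
body top [0.63533668 0.0857442 ] 0.11737907836794809
disc side [0.63697645 0.08929862] 0.07639170639505298
ring [0.57901084 0.16115055 0.103     ] [0.58031562 0.16390591 0.103     ]
R 0.09517099716005885 a0 2.201078609070733
0.09819528480848341 0.9892618862114464
0.09753351790116084 1.5346728294771967
0.09700917218285988 0.9723277300961346
0.09501261673614578 1.4815384468701716
R 0.0948436627143695 a0 2.1981474163311367
0.09778302256126298 0.9934321295082347
0.09724437627599736 1.5408688724336912
0.09659490984185584 0.9764407499336425
0.09470698446418792 1.4876547958215536
R 0.09406771866427666 a0 2.2177778912439514
0.0989109289164113 0.990718603377772
0.09906990154348516 1.5298078528804577
0.09769472497413596 0.9741290981243704
0.09648576223484806 1.477815220207539
[0.65739115 0.25826187 0.012     ]
[0.80928167 0.06241711 0.012     ]
[ 0.60678168 -0.0859159   0.012     ]
[0.4618347  0.11057508 0.012     ]
[[ 9.280e-01 -1.100e-03  3.725e-01]
 [-3.725e-01 -1.900e-03  9.280e-01]
 [-3.000e-04 -1.000e+00 -2.100e-03]]
```

>>> {"op": "jog_arm", "data": {"deltas": [[[0,0.1,0],[0.035,0,-0.0225],0.6],[[0,0.2,0],[0.07,0,-0.045],0.6],[[0,0.3,0],[0.105,0,-0.0675],0.6],[[0,0.4,0],[0.14,0,-0.09],0.6],[[0,0.5,0],[0.175,0,-0.1125],0.6],[[0,0.56,0],[0.21,0,-0.135],0.6],[[0,0.56,0],[0.245,0,-0.1575],0.6],[[0,0.56,0],[0.28,0,-0.18],0.6],[[0,0.56,0],[0.315,0,-0.2025],0.6],[[0,0.56,0],[0.35,0,-0.225],0.6]], "force": 20}}

```text
time: 0.93
eef_pos: [0.4925, 0.2847, 0.2018]
tcp_rot: [0.631, -0.321, 0.321, -0.629]
contact_force: [0.5, 1.1, -0.4]
opening: 0.601
```

```bash
cat > go.py <<'E'
import sys,numpy as np
from plant import ctrl
from scipy.spatial.transform import Rotation as R
# usage: go.py x y z tang_angle(z axis angle)
s=ctrl.get_state();M=R.from_quat(s["tcp_rot"]);p=s["eef_pos"];z=M.as_matrix()[:,2]
print("t",round(s["time"],2),"p",p.round(4),"zang",np.arctan2(z[1],z[0]).round(4),"F",s["contact_force"].round(2),"Ftool",M.inv().apply(s["contact_force"]).round(2),"op",round(s["opening"],3),"q",s["qpos"].round(2))
if len(sys.argv)>4:
    x,y,zz,a=map(float,sys.argv[1:5])
    W=np.c_[[np.sin(a),-np.cos(a),0],[0,0,-1],[np.cos(a),np.sin(a),0]]
    print("turn",(M.inv()*R.from_matrix(W)).as_rotvec().round(4),"shift",M.inv().apply(np.array([x,y,zz])-p).round(4))
E
python3 go.py .5797 .1625 .19 .629
```

```text
t 0.93 p [0.4925 0.2847 0.2018] zang 0.6291 F [ 0.47  1.12 -0.39] Ftool [-0.63  0.39  1.04] op 0.601 q [ 0.35  0.06  1.84 -0.    1.25 -0.28]
turn [0.0026 0.0001 0.0006] shift [ 0.1501  0.0119 -0.0014]
```

>>> {"op": "jog_arm", "data": {"deltas": [[[0,0,0],[0.035,0.01,0],0.6],[[0,0,0],[0.07,0.02,-0.001],0.6],[[0,0,0],[0.105,0.03,-0.001],0.6],[[0.002,0,0],[0.14,0.04,-0.001],0.6],[[0.0026,0,0.0006],[0.15,0.05,-0.0014],0.6],[[0.0026,0,0.0006],[0.15,0.055,-0.0014],0.6],[[0.0026,0,0.0006],[0.15,0.055,-0.0014],0.6]]}}

```text
time: 1.52
eef_pos: [0.578, 0.1624, 0.1446]
tcp_rot: [0.631, -0.323, 0.32, -0.629]
contact_force: [-0.4, 0.5, 0.3]
opening: 0.603
```

```bash
python3 go.py .5797 .1625 .072 .629; python3 - <<'E'
from h import *
from plant import ctrl
for n,b in(("top",(200,165,320,285)),("side",(230,200,390,330))):
    c=ctrl.read_camera(n);np.savez(f"{n}1.npz",**c);cv2.imwrite(f"pics/{n}1.png",cv2.resize(c["pixels"][b[1]:b[3],b[0]:b[2]],None,fx=4,fy=4,interpolation=cv2.INTER_CUBIC))
E
```

```text
t 1.52 p [0.578  0.1624 0.1446] zang 0.6278 F [-0.39  0.48  0.28] Ftool [-0.62 -0.27 -0.04] op 0.603 q [ 0.1   0.18  1.81  0.    1.15 -0.52]
turn [ 0.0037 -0.0012 -0.0029] shift [0.0011 0.0726 0.0017]
```

View pics/side1.png

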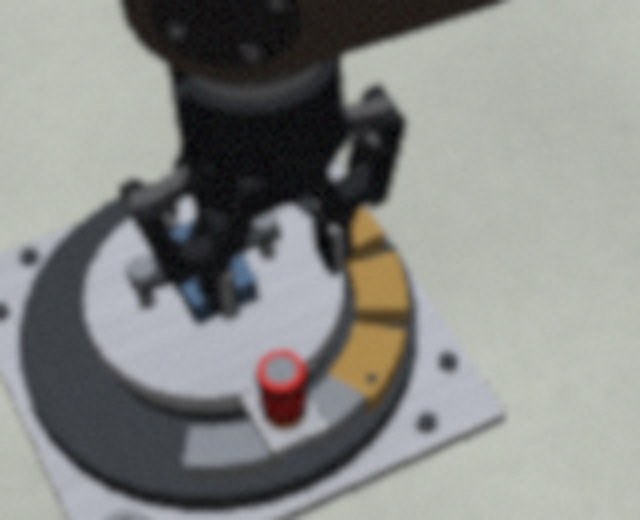

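View pics/top1.png

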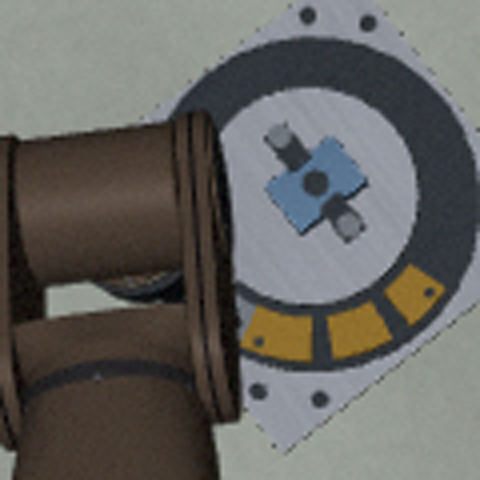

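>>> {"op": "jog_arm", "data": {"deltas": [[[0.002,0,-0.001],[0.001,0.025,0.001],0.6],[[0.0037,-0.001,-0.003],[0.001,0.05,0.0017],0.6],[[0.0037,-0.001,-0.003],[0.001,0.068,0.0017],0.6],[[0.0037,-0.001,-0.003],[0.001,0.0726,0.0017],0.6],[[0.0037,-0.001,-0.003],[0.001,0.0726,0.0017],0.6]]}}

```text
time: 2.03
eef_pos: [0.5789, 0.1652, 0.073]
tcp_rot: [-0.631, 0.319, -0.32, 0.631]
contact_force: [-0.4, 0.3, -0.2]
opening: 0.596
```

```bash
python3 go.py .5797 .1625 .072 .629; python3 - <<'E'
from h import *
from plant import ctrl
for n,b in(("side",(250,230,350,330)),):
    c=ctrl.read_camera(n);np.savez(f"{n}2.npz",**c);cv2.imwrite(f"pics/{n}2.png",cv2.resize(c["pixels"][b[1]:b[3],b[0]:b[2]],None,fx=6,fy=6,interpolation=cv2.INTER_CUBIC))
E
```

```text
t 2.03 p [0.5789 0.1652 0.073 ] zang 0.6334 F [-0.45  0.32 -0.15] Ftool [-0.52  0.15 -0.18] op 0.596 q [ 0.11  0.27  1.86 -0.    1.02 -0.52]
turn [-0.0007  0.0044  0.0005] shift [ 0.0027  0.001  -0.0009]
```

View pics/side2.png

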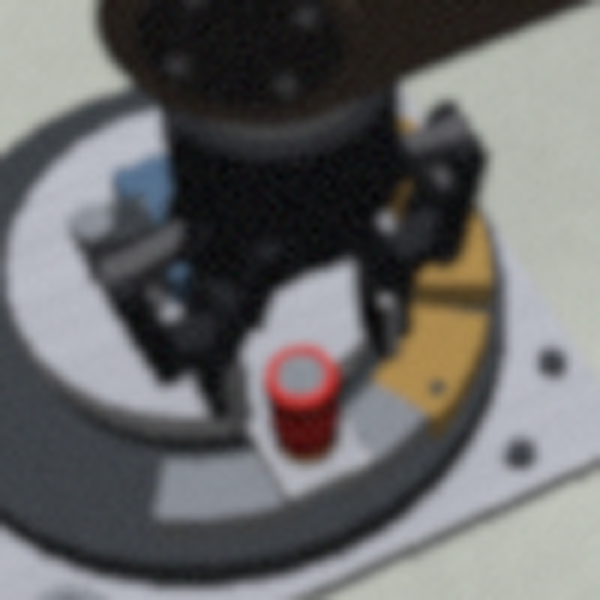

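```bash
python3 - <<'E'
from h import *
s=dict(np.load("side2.npz"));
def pr(c,P):
    T=c["T"];q=T[:3,:3].T@(np.array(P)-T[:3,3]);return np.array([c["cx"]+c["fx"]*q[0]/-q[2],c["cy"]-c["fy"]*q[1]/-q[2]])
zt=np.array([np.cos(.6334),np.sin(.6334),0]);xt=np.array([zt[1],-zt[0],0]);p=np.array([.5789,.1652,.073])
for h in(0,.008,.019):
  for g in(-.0255,0,.0255):
    for w in (-.011,.011):
      print(h,g,w,((pr(s,p+[0,0,h]+g*zt+w*xt)-[250,230])*6+2.5).round())
print((pr(s,[.5797,.1625,.103])-[250,230])*6+2.5,(pr(s,[.5797,.1625,.067])-[250,230])*6+2.5)
# depth points on fingers near
rz=s["range_z"]
for x,y in((215,400),(225,410),(200,360),(390,345),(378,330),(300,375),(305,420)):
  u,v=int(round(250+(x-2.5)/6)),int(round(230+(y-2.5)/6));o,d=ray(s,u,v);P=o+d*rz[v,u];q=P-p
  print(x,y,P.round(4),"tool x,z:",(q@xt).round(4),(q@zt).round(4),"h",q[2].round(4))
E
```

```text
0 -0.0255 -0.011 [386. 419.]
0 -0.0255 0.011 [359. 374.]
0 0 -0.011 [323. 447.]
0 0 0.011 [296. 401.]
0 0.0255 -0.011 [258. 475.]
0 0.0255 0.011 [233. 429.]
0.008 -0.0255 -0.011 [385. 406.]
0.008 -0.0255 0.011 [358. 361.]
0.008 0 -0.011 [322. 435.]
0.008 0 0.011 [295. 389.]
0.008 0.0255 -0.011 [257. 463.]
0.008 0.0255 0.011 [231. 417.]
0.019 -0.0255 -0.011 [384. 389.]
0.019 -0.0255 0.011 [357. 344.]
0.019 0 -0.011 [320. 418.]
0.019 0 0.011 [293. 372.]
0.019 0.0255 -0.011 [255. 446.]
0.019 0.0255 0.011 [229. 400.]
[304.20368481 370.67674413] [309.62023215 426.38431201]
215 400 [0.6045 0.1931 0.1257] tool x,z: -0.0073 0.0371 h 0.0527
225 410 [0.6023 0.1887 0.1121] tool x,z: -0.0051 0.0328 h 0.0391
200 360 [0.6064 0.1946 0.1492] tool x,z: -0.0074 0.0395 h 0.0762
390 345 [0.5486 0.1565 0.1171] tool x,z: -0.0109 -0.0296 h 0.0441
378 330 [0.5522 0.1584 0.1264] tool x,z: -0.0103 -0.0256 h 0.0534
300 375 [0.5795 0.1661 0.1059] tool x,z: -0.0004 0.001 h 0.0329
305 420 [0.5787 0.1751 0.089 ] tool x,z: -0.0081 0.0057 h 0.016
```

```bash
python3 - <<'E'
from h import *
s=dict(np.load("side2.npz"));zt=np.array([np.cos(.6334),np.sin(.6334),0]);xt=np.array([zt[1],-zt[0],0]);p=np.array([.5789,.1652,.073])
rz=s["range_z"]
for v in range(284,306):
  print(v,' '.join(f"{int(1000*(ray(s,u,v)[0]+ray(s,u,v)[1]*rz[v,u])[2]):4d}" if rz[v,u]>0 else "   -" for u in range(278,322)))
b=(276,276,326,316)
im=s["pixels"][b[1]:b[3],b[0]:b[2]].astype(float)
im=np.clip(255*(im/255)**.5,0,255).astype(np.uint8)
cv2.imwrite("pics/f2.png",cv2.resize(im,None,fx=14,fy=14,interpolation=cv2.INTER_NEAREST))
E
```

```text
284  160  158  159  159  158  157  157  155  166  168  174  174  173  172  171  169   63   62   63   62   66   61   62   61   65   63   66   64   64   64   63   63   65  112  120  125  130  127  127  116  121   48   46   45
285  177  161  158  160  161  159  157  154  163  165  172  171  162  160   67   64   63   64   64   63   63   66   63   64   62   63   63   65   63   63   64   62   63  109  114  126  124  125  121  113  113   45   46   45
286  173  167  160  159  159  159  157  158  163  164  162  159  160  160   66   68   61   63   64   62   63   66   64   68   63   64   64   67   66   63   60   64   59   58  109  117  121  117  116   46   47   45   46   46
287  173  173  160  159  160  158  156  159  161  160  158  156  155   63   63   64   62   62   63   62   63  103  103  104  102   62   66   63   68   65   64   65   59   51  107  111  118  117  114   48   49   47   48   46
288  170  168  166  158  154  156  153  156  157  157  153  154  153   64   63   65   64   63   67  103  105  104  104  103  105  104  103   62   63   64   62   61   54   36   30  112  113  113  114   46 
[... 3127 characters left out ...]
 47   48   43   42   38   27
303   37   40   39   37   37   38   36   35   38   37   35   36   32   30   33   61   63   63   71   75   78   78   80   80   78   78   74   71   67   62   63   65   63   45   46   45   44   46   46   45   42   37   31   28
304   32   32   33   34   33   31   32   35   33   34   32   33   29   32   33   59   63   62   64   67   74   74   75   75    -   73   70   68   64   64   60   61   67   49   46   48   46   44   42   42   34   29   31   32
305   31   30   34   30   31   28   30   32   31   32   30   31   46   50   45   45   61   59   62   64   67   71   70   73   73   69   65   64   62   64   61   63   60   61   45   46   46   43   38   35   33   29   28   31
```

View pics/f2.png

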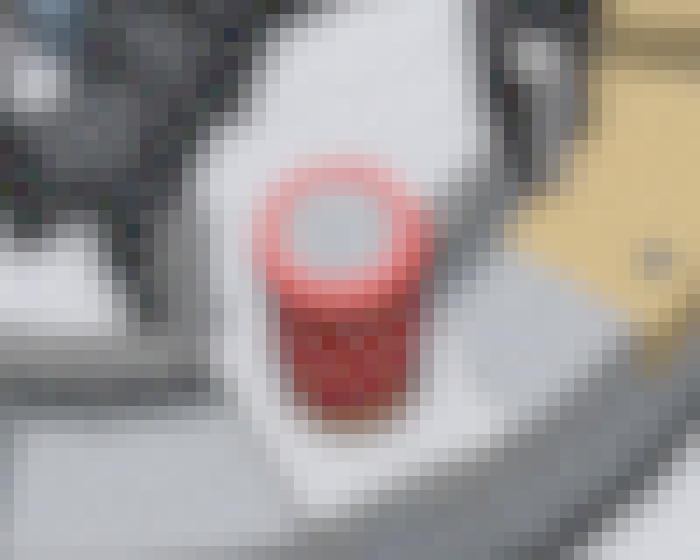

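```bash
python3 go.py; python3 - <<'E'
from h import *
from plant import ctrl
c=ctrl.read_camera("side");np.savez("side3.npz",**c)
for f in("side1","side2","side3"):
  s=dict(np.load(f+".npz"));rz=s["range_z"]
  v,u=np.mgrid[230:305,270:325];z=rz[230:305,270:325]
  d=np.stack([(u-s["cx"])/s["fx"],-(v-s["cy"])/s["fy"],-np.ones_like(z)],-1)*z[...,None]
  P=d@s["T"][:3,:3].T+s["T"][:3,3]
  for lbl,sel in(("L",u<296),("R",u>306)):
    q=P[sel&(P[...,2]>.07)&(z>0)]; q=q[np.argsort(q[:,2])][:12]; print(f,lbl,q.mean(0).round(4),q[:,2].round(3))
E
python3 go.py
```

```text
t 2.08 p [0.5802 0.1651 0.0746] zang 0.6331 F [ 0.64 -0.14 -0.66] Ftool [0.49 0.67 0.43] op 0.603 q [ 0.11  0.26  1.85 -0.    1.02 -0.52]
side1 L [0.6258 0.0979 0.0723] [0.07  0.07  0.071 0.071 0.072 0.073 0.073 0.073 0.073 0.074 0.074 0.074]
side1 R [0.5544 0.1484 0.1815] [0.178 0.18  0.18  0.18  0.181 0.181 0.182 0.182 0.183 0.183 0.184 0.184]
side2 L [0.6345 0.1159 0.0763] [0.07  0.072 0.072 0.075 0.076 0.077 0.077 0.078 0.079 0.079 0.08  0.08 ]
side2 R [0.5545 0.151  0.1114] [0.108 0.109 0.11  0.111 0.111 0.111 0.112 0.112 0.113 0.113 0.113 0.114]
side3 L [0.6397 0.1111 0.0761] [0.07  0.071 0.072 0.074 0.076 0.077 0.077 0.077 0.078 0.08  0.08  0.081]
side3 R [0.5561 0.1493 0.1114] [0.108 0.109 0.109 0.11  0.111 0.112 0.112 0.113 0.113 0.113 0.113 0.113]
t 2.13 p [0.5812 0.1649 0.0757] zang 0.6327 F [ 0.23 -0.54 -0.36] Ftool [ 0.57  0.36 -0.13] op 0.6 q [ 0.11  0.26  1.85 -0.    1.02 -0.52]
```

```bash
python3 go.py .5797 .1625 .055 .629
```

```text
t 2.13 p [0.5812 0.1649 0.0757] zang 0.6327 F [ 0.23 -0.54 -0.36] Ftool [ 0.57  0.36 -0.13] op 0.6 q [ 0.11  0.26  1.85 -0.    1.02 -0.52]
turn [-0.0051  0.0037  0.0031] shift [ 0.001   0.0207 -0.0027]
```

>>> {"op": "jog_arm", "data": {"deltas": [[[-0.002,0.001,0.001],[0.001,0.01,-0.001],0.6],[[-0.005,0.003,0.003],[0.001,0.0205,-0.0025],0.6],[[-0.005,0.003,0.003],[0.001,0.0205,-0.0025],0.6],[[-0.005,0.003,0.003],[0.001,0.0205,-0.0025],0.6]]}}

```text
time: 2.47
eef_pos: [0.5791, 0.1625, 0.0543]
tcp_rot: [0.631, -0.321, 0.32, -0.63]
contact_force: [-0.6, -0.9, 0.8]
opening: 0.602
```

```bash
cat > look.py <<'E'
import sys
from h import *
from plant import ctrl
n=sys.argv[1]
s0=ctrl.get_state();c=ctrl.read_camera("side");np.savez(f"side{n}.npz",**c);s1=ctrl.get_state()
print(s0["eef_pos"].round(4),s1["eef_pos"].round(4))
u0,v0,u1,v1=255,240,335,312
im=np.clip(255*(c["pixels"][v0:v1,u0:u1]/255.)**.6,0,255).astype(np.uint8)
cv2.imwrite(f"pics/s{n}.png",cv2.resize(im,None,fx=8,fy=8,interpolation=cv2.INTER_CUBIC))
v,u=np.mgrid[v0:v1,u0:u1];z=c["range_z"][v0:v1,u0:u1]
d=np.stack([(u-c["cx"])/c["fx"],-(v-c["cy"])/c["fy"],-np.ones_like(z)],-1)*z[...,None]
P=d@c["T"][:3,:3].T+c["T"][:3,3]
h=cv2.cvtColor(c["pixels"],cv2.COLOR_BGR2HSV)[v0:v1,u0:u1]
red=((h[...,0]<10)|(h[...,0]>170))&(h[...,1]>110)
if red.any():
    q=P[red&(z>0)]; print("ring n",len(q),"top z (p90)",np.percentile(q[:,2],90).round(4),"min",q[:,2].min().round(4),"uv",u[red].mean().round(2),v[red].mean().round(2))
p=s0["eef_pos"]
r=np.hypot(P[...,0]-p[0],P[...,1]-p[1])
f=(~red)&(z>0)&(r<.05)&(P[...,2]>.072)&(h[...,2]<110)
from scipy.spatial.transform import Rotation as R
M=R.from_quat(s0["tcp_rot"]).as_matrix()
t=(P-p)@M
for l,sel in(("z+",t[...,2]>.008),("z-",t[...,2]<-.008)):
    q=P[f&sel];tt=t[f&sel]
    if len(q)>6:
        o=np.argsort(q[:,2])[:8];print(l,"lowest",q[o].mean(0).round(4),"tool",tt[o].mean(0).round(4))
E
python3 look.py 4;python3 go.py .5797 .1625 .045 .629
```

```text
[0.5791 0.1625 0.0543] [0.5796 0.1625 0.0548]
ring n 111 top z (p90) 0.1045 min 0.0692 uv 300.73 298.5
z+ lowest [0.5937 0.1767 0.0829] tool [-0.003  -0.0286  0.0201]
z- lowest [0.5573 0.15   0.0899] tool [-0.0028 -0.0356 -0.025 ]
t 2.52 p [0.5796 0.1625 0.0548] zang 0.6294 F [-0.15 -0.39  0.18] Ftool [ 0.23 -0.18 -0.35] op 0.6 q [ 0.1   0.29  1.86 -0.    0.99 -0.52]
turn [ 0.0006  0.0004 -0.0003] shift [0.0001 0.0098 0.0001]
```

View pics/s4.png

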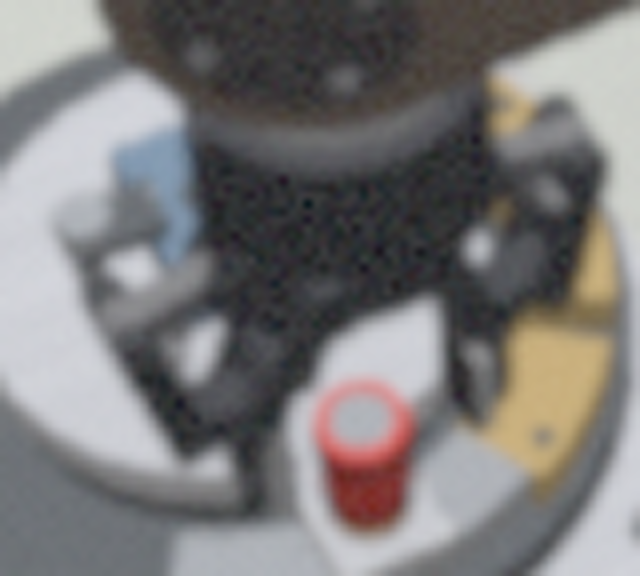

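>>> {"op": "jog_arm", "data": {"deltas": [[[0,0,0],[0,0.006,0],0.5],[[0,0,0],[0,0.0115,0],0.45],[[0,0,0],[0,0.0115,0],0.42],[[0,0,0],[0,0.0115,0],0.42]]}}

```text
time: 2.85
eef_pos: [0.5791, 0.1624, 0.0426]
tcp_rot: [0.631, -0.321, 0.32, -0.63]
contact_force: [0.2, 0.2, 0.0]
opening: 0.417
```

```bash
python3 look.py 5;python3 go.py .5797 .1625 .043 .629
```

```text
[0.5791 0.1624 0.0426] [0.5794 0.1625 0.043 ]
ring n 124 top z (p90) 0.1063 min 0.0692 uv 300.22 298.23
z+ lowest [0.5909 0.1821 0.0795] tool [-0.009  -0.037   0.0211]
z- lowest [0.5604 0.1543 0.0773] tool [-0.0045 -0.0347 -0.02  ]
t 2.9 p [0.5794 0.1625 0.043 ] zang 0.6294 F [-0.1  -0.05  1.  ] Ftool [-0.02 -1.   -0.11] op 0.42 q [ 0.1   0.31  1.87 -0.    0.97 -0.52]
turn [ 0.0011  0.0004 -0.0006] shift [ 0.0001 -0.      0.0002]
```

View pics/s5.png

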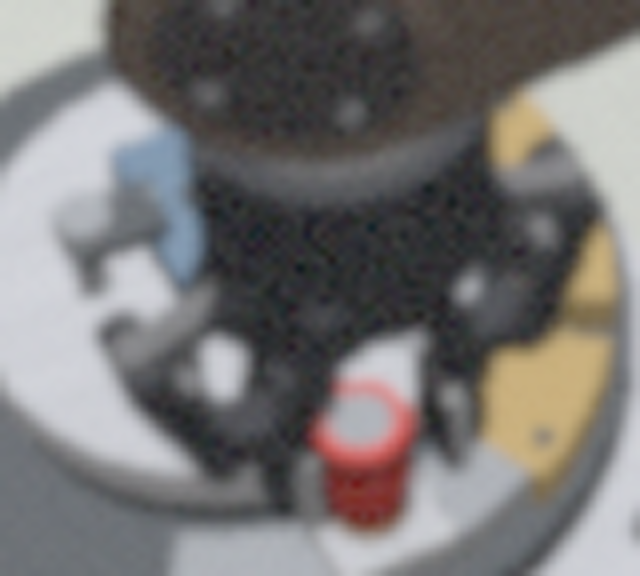

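>>> {"op": "jog_arm", "data": {"deltas": [[[0,0,0],[0,0,0],0.37],[[0,0,0],[0,0,0],0.37],[[0,0,0],[0,0,0],0.37]], "force": 20}}

```text
time: 3.15
eef_pos: [0.5796, 0.1625, 0.0432]
tcp_rot: [0.63, -0.321, 0.32, -0.63]
contact_force: [-0.0, -0.5, 0.3]
opening: 0.366
```

```bash
python3 go.py .5797 .1625 .043 .629
```

```text
t 3.15 p [0.5796 0.1625 0.0432] zang 0.6294 F [-0.   -0.49  0.34] Ftool [ 0.39 -0.34 -0.29] op 0.366 q [ 0.1   0.31  1.87 -0.    0.97 -0.52]
turn [ 0.0007  0.0004 -0.0004] shift [0.0001 0.0002 0.0001]
```

>>> {"op": "jog_arm", "data": {"deltas": [[[0,0,0],[0,0,0],0.335],[[0,0,0],[0,0,0],0.335],[[0,0,0],[0,0,0],0.335]]}}

```text
time: 3.4
eef_pos: [0.5799, 0.1626, 0.0435]
tcp_rot: [-0.63, 0.321, -0.321, 0.63]
contact_force: [1.0, 0.1, 0.4]
opening: 0.336
```

```bash
python3 go.py .5797 .1625 .043 .629;python3 look.py 6
```

```text
t 3.4 p [0.5799 0.1626 0.0435] zang 0.6294 F [1.01 0.15 0.38] Ftool [ 0.47 -0.38  0.9 ] op 0.336 q [ 0.11  0.31  1.87  0.    0.97 -0.52]
turn [-0.      0.0004 -0.    ] shift [-0.0001  0.0005 -0.0002]
[0.5799 0.1626 0.0435] [0.5799 0.1626 0.0435]
ring n 122 top z (p90) 0.106 min 0.0667 uv 301.49 297.83
z+ lowest [0.5898 0.1808 0.0796] tool [-0.0089 -0.0362  0.0187]
z- lowest [0.5614 0.1579 0.0779] tool [-0.0071 -0.0344 -0.0178]
```

View pics/s6.png

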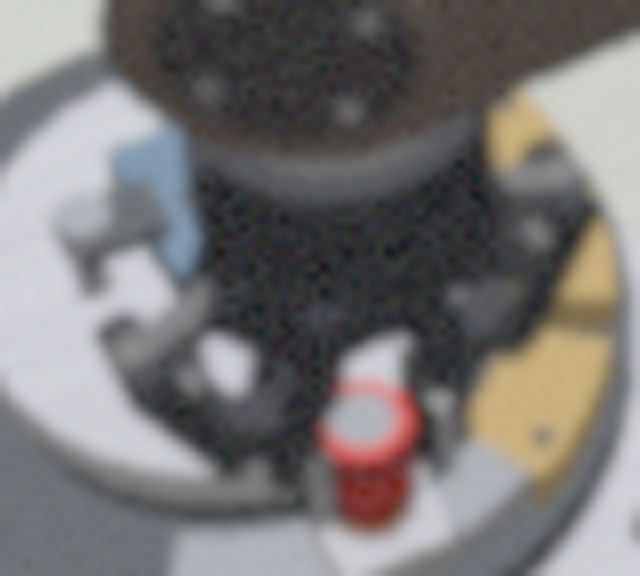

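>>> {"op": "jog_arm", "data": {"deltas": [[[0,0,0],[0,0,0.001],0.335],[[0,0,0],[0,0,0.001],0.32],[[0,0,0],[0,0,0.001],0.32]]}}

```text
time: 3.7
eef_pos: [0.5806, 0.1632, 0.0434]
tcp_rot: [0.63, -0.321, 0.321, -0.63]
contact_force: [0.3, 1.0, -0.2]
opening: 0.319
```

```bash
python3 go.py .5797 .1625 .043 .629
```

```text
t 3.7 p [0.5806 0.1632 0.0434] zang 0.6295 F [ 0.27  0.97 -0.18] Ftool [-0.63  0.18  0.79] op 0.319 q [ 0.11  0.31  1.86 -0.    0.97 -0.52]
turn [ 0.0004  0.0005 -0.0002] shift [ 0.      0.0004 -0.0011]
```

>>> {"op": "jog_arm", "data": {"deltas": [[[0,0,0],[0,0,0.0008],0.315],[[0,0,0],[0,0,0.0008],0.3],[[0,0,0],[0,0,0.0008],0.29]], "force": 20}}

```text
time: 3.95
eef_pos: [0.5811, 0.1637, 0.0434]
tcp_rot: [0.63, -0.321, 0.32, -0.63]
contact_force: [-0.1, -0.5, 1.3]
opening: 0.296
```

```bash
python3 go.py .5797 .1625 .043 .629
```

```text
t 3.95 p [0.5811 0.1637 0.0434] zang 0.6294 F [-0.14 -0.55  1.25] Ftool [ 0.36 -1.25 -0.44] op 0.296 q [ 0.11  0.31  1.86  0.    0.97 -0.52]
turn [ 0.0006  0.0004 -0.0004] shift [ 0.0001  0.0004 -0.0019]
```

>>> {"op": "jog_arm", "data": {"deltas": [[[0,0,0],[0,0,0],0.2],[[0,0,0],[0,0,0],0.1],[[0,0,0],[0,0,0],0.1]], "force": 45}}

```text
time: 4.2
eef_pos: [0.5811, 0.1636, 0.0434]
tcp_rot: [0.63, -0.321, 0.32, -0.63]
contact_force: [0.1, -0.3, 0.9]
opening: 0.29
```

```bash
python3 go.py .5797 .1625 .043 .629; python3 look.py 7
```

```text
t 4.2 p [0.5811 0.1636 0.0434] zang 0.6295 F [ 0.08 -0.29  0.89] Ftool [ 0.28 -0.89 -0.1 ] op 0.29 q [ 0.11  0.31  1.86 -0.    0.97 -0.52]
turn [ 0.0007  0.0005 -0.0004] shift [ 0.0001  0.0004 -0.0018]
[0.5811 0.1636 0.0434] [0.5812 0.1637 0.0434]
ring n 121 top z (p90) 0.1052 min 0.0694 uv 301.64 297.71
z+ lowest [0.5894 0.1804 0.0792] tool [-0.0087 -0.0358  0.0165]
z- lowest [0.5654 0.1629 0.0778] tool [-0.0087 -0.0343 -0.0132]
```

View pics/s7.png

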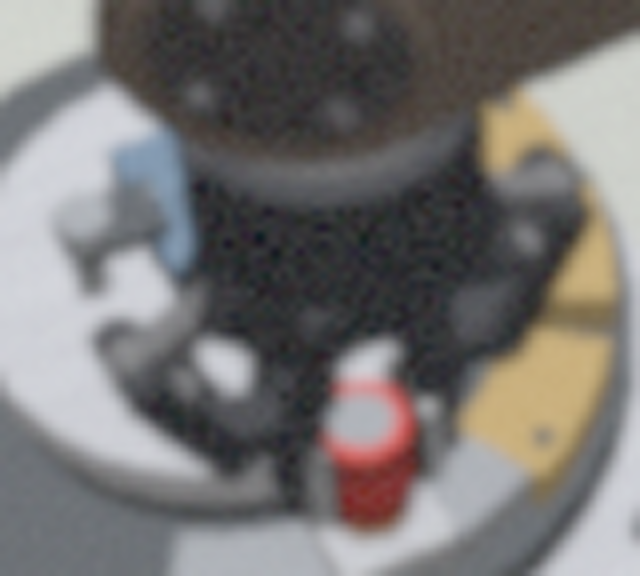

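>>> {"op": "jog_arm", "data": {"deltas": [[[0,0,0],[0,-0.003,0],0.1],[[0,0,0],[0,-0.007,0],0.1],[[0,0,0],[0,-0.012,0],0.1],[[0,0,0],[0,-0.0165,0],0.1],[[0,0,0],[0,-0.0165,0],0.1]], "force": 50}}

```text
time: 4.67
eef_pos: [0.5807, 0.1633, 0.0599]
tcp_rot: [0.631, -0.321, 0.32, -0.63]
contact_force: [1.4, -0.2, -9.3]
opening: 0.286
```

```bash
python3 go.py; python3 look.py 8
```

```text
t 4.67 p [0.5807 0.1633 0.0599] zang 0.6295 F [ 1.42 -0.21 -9.31] Ftool [1.01 9.31 1.04] op 0.286 q [ 0.11  0.29  1.86 -0.    1.   -0.52]
[0.5807 0.1633 0.0599] [0.5806 0.1633 0.0596]
ring n 123 top z (p90) 0.1213 min 0.0852 uv 301.55 293.27
z+ lowest [0.5901 0.1795 0.0957] tool [-0.0076 -0.0358  0.0171]
z- lowest [0.5627 0.162  0.094 ] tool [-0.0095 -0.0341 -0.0154]
```

View pics/s8.png

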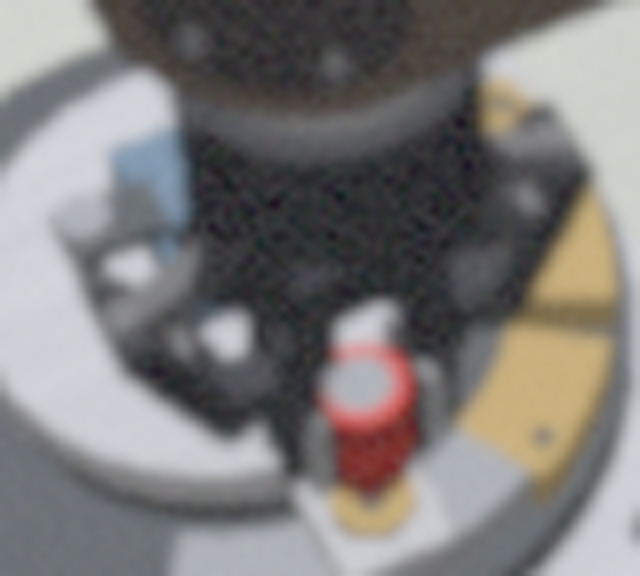

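>>> {"op": "jog_arm", "data": {"deltas": [[[0,-0.05,0],[0.0001,0,-0.0047],0.1],[[0,-0.1,0],[0.0005,0,-0.0094],0.1],[[0,-0.15,0],[0.0011,0,-0.0141],0.1],[[0,-0.2,0],[0.0019,0,-0.0188],0.1],[[0,-0.25,0],[0.0029,0,-0.0234],0.1],[[0,-0.25,0],[0.0029,0,-0.0234],0.1]]}}

```text
time: 5.22
eef_pos: [0.5635, 0.1466, 0.0594]
tcp_rot: [0.666, -0.239, 0.239, -0.665]
contact_force: [4.0, -2.2, -9.4]
opening: 0.286
```

```bash
cat > sw.py <<'E'
import sys,numpy as np
from plant import ctrl
from scipy.spatial.transform import Rotation as R
C=np.array([.636,.0865]);r=.0946;A0=2.196
z=float(sys.argv[1]);ths=map(float,sys.argv[2:])
s=ctrl.get_state();M=R.from_quat(s["tcp_rot"]);p=s["eef_pos"];d=p[:2]-C
F=s["contact_force"];a=np.arctan2(d[1],d[0]);
print("t",round(s["time"],2),"p",p.round(4),"th",round(a-A0,4),"r",np.hypot(*d).round(4),"Ftan",round(F[:2]@[-np.sin(a),np.cos(a)],2),"Frad",round(F[:2]@[np.cos(a),np.sin(a)],2),"Fz",F[2].round(2),"op",round(s["opening"],3))
for t in ths:
    b=A0+t;g=b+np.pi/2-np.pi
    W=np.c_[[np.sin(g),-np.cos(g),0],[0,0,-1],[np.cos(g),np.sin(g),0]]
    print(t,"turn",(M.inv()*R.from_matrix(W)).as_rotvec().round(3),"shift",M.inv().apply(np.r_[C+r*np.array([np.cos(b),np.sin(b)]),z]-p).round(4))
E
python3 sw.py .06 .25 .3 .35 .4 .45 .5 .52
```

```text
t 5.22 p [0.5635 0.1466 0.0594] th 0.2539 r 0.0942 Ftan -0.85 Frad -4.46 Fz -9.42 op 0.286
0.25 turn [0.002 0.005 0.   ] shift [-0.0004 -0.0006  0.0004]
0.3 turn [ 0.002 -0.045  0.   ] shift [-0.0003 -0.0006 -0.0044]
0.35 turn [ 0.002 -0.095  0.   ] shift [ 0.     -0.0006 -0.0091]
0.4 turn [ 0.002 -0.145  0.   ] shift [ 0.0006 -0.0006 -0.0138]
0.45 turn [ 0.002 -0.195 -0.   ] shift [ 0.0014 -0.0006 -0.0184]
0.5 turn [ 0.002 -0.245 -0.   ] shift [ 0.0024 -0.0006 -0.0231]
0.52 turn [ 0.002 -0.265 -0.   ] shift [ 0.0029 -0.0006 -0.0249]
```

>>> {"op": "jog_arm", "data": {"deltas": [[[0,-0.045,0],[0.0006,0,-0.0044],0.1],[[0,-0.095,0],[0.001,0,-0.0091],0.1],[[0,-0.145,0],[0.0016,0,-0.0138],0.1],[[0,-0.195,0],[0.0024,0,-0.0184],0.1],[[0,-0.245,0],[0.0034,0,-0.0231],0.1],[[0,-0.265,0],[0.0039,0,-0.0249],0.1],[[0,-0.265,0],[0.0039,0,-0.0249],0.1]]}}

```text
time: 5.8
eef_pos: [0.5507, 0.1252, 0.0595]
tcp_rot: [0.691, -0.15, 0.149, -0.691]
contact_force: [4.0, 0.6, -9.5]
opening: 0.29
```

```bash
python3 sw.py .06 .52; python3 look.py 9
```

```text
t 5.8 p [0.5507 0.1252 0.0595] th 0.5199 r 0.0936 Ftan -2.21 Frad -3.39 Fz -9.5 op 0.29
0.52 turn [ 0.001 -0.001 -0.   ] shift [-0.001  -0.0005 -0.    ]
[0.5507 0.1252 0.0595] [0.5508 0.1252 0.0595]
ring n 77 top z (p90) 0.1219 min 0.0848 uv 320.47 279.31
z+ lowest [0.5514 0.144  0.0938] tool [-0.0072 -0.0343  0.0174]
z- lowest [0.5346 0.1161 0.0994] tool [-0.011  -0.0399 -0.0149]
```

View pics/s9.png

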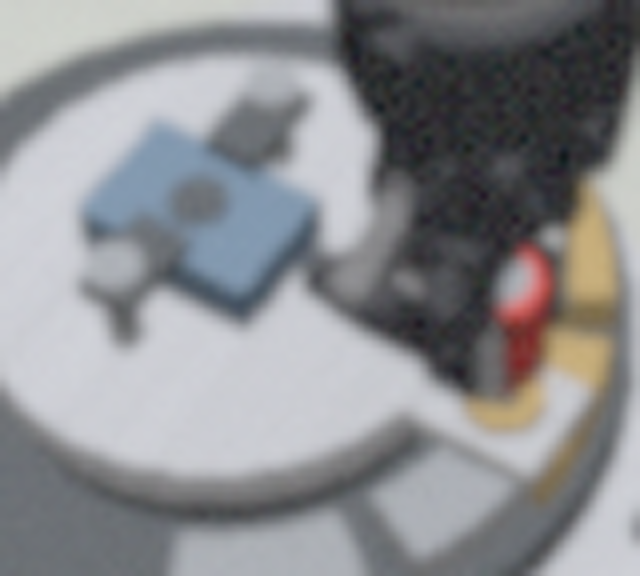

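>>> {"op": "jog_arm", "data": {"deltas": [[[0,0,0],[0.0005,0.002,0],0.1],[[0,0,0],[0.0008,0.0037,0],0.1],[[0,0,0],[0.0008,0.0037,0],0.325],[[0,0,0],[0.0008,0.0037,0],0.325],[[0,0,0],[0.0008,0.0037,0],0.325]], "force": 20}}

```text
time: 6.27
eef_pos: [0.5526, 0.1248, 0.0575]
tcp_rot: [0.691, -0.149, 0.15, -0.691]
contact_force: [0.2, 0.5, 1.2]
opening: 0.326
```

```bash
python3 sw.py .048 .52; python3 look.py 10
```

```text
t 6.27 p [0.5526 0.1248 0.0575] th 0.5147 r 0.0917 Ftan -0.57 Frad 0.05 Fz 1.16 op 0.326
0.52 turn [ 0.    -0.001  0.002] shift [-0.0029  0.0095 -0.0005]
[0.5526 0.1248 0.0575] [0.5526 0.1248 0.0574]
ring n 86 top z (p90) 0.1167 min 0.0808 uv 319.86 280.57
z+ lowest [0.5529 0.1464 0.0932] tool [-0.0086 -0.0357  0.0197]
z- lowest [0.5353 0.1137 0.0968] tool [-0.0111 -0.0393 -0.0173]
```

>>> {"op": "jog_arm", "data": {"deltas": [[[0,0,0],[-0.001,0.004,0],0.325],[[0,0,0],[-0.0019,0.0085,0],0.325],[[0,0,0],[-0.0019,0.0085,0],0.325]]}}

```text
time: 6.57
eef_pos: [0.5501, 0.1256, 0.0481]
tcp_rot: [0.691, -0.15, 0.15, -0.691]
contact_force: [-0.3, -0.1, 0.1]
opening: 0.323
```

```bash
python3 sw.py .048 .54 .56 .58 .60 .62 .64 .66 .68; python3 look.py 11
```

```text
t 6.57 p [0.5501 0.1256 0.0481] th 0.5186 r 0.0943 Ftan 0.22 Frad 0.25 Fz 0.1 op 0.323
0.54 turn [ 0.001 -0.022  0.001] shift [-0.0002  0.0001 -0.002 ]
0.56 turn [ 0.001 -0.042  0.001] shift [-0.0002  0.0001 -0.0039]
0.58 turn [ 0.001 -0.062  0.001] shift [-0.0001  0.0001 -0.0058]
0.6 turn [ 0.001 -0.082  0.001] shift [ 0.      0.0001 -0.0077]
0.62 turn [ 0.001 -0.102  0.   ] shift [ 0.0002  0.0001 -0.0096]
0.64 turn [ 0.001 -0.122  0.   ] shift [ 0.0004  0.0001 -0.0115]
0.66 turn [ 0.001 -0.142  0.   ] shift [ 0.0007  0.0001 -0.0133]
0.68 turn [ 0.001 -0.162  0.   ] shift [ 0.001   0.0001 -0.0152]
[0.5501 0.1256 0.0481] [0.5502 0.1256 0.0482]
ring n 90 top z (p90) 0.1301 min 0.0849 uv 320.32 280.0
z+ lowest [0.5494 0.146  0.0842] tool [-0.0091 -0.0361  0.0182]
z- lowest [0.5348 0.1144 0.0837] tool [-0.0093 -0.0355 -0.0166]
```

>>> {"op": "jog_arm", "data": {"deltas": [[[0,-0.02,0],[0,0,-0.002],0.325],[[0,-0.04,0],[0,0,-0.0039],0.325],[[0,-0.06,0],[0,0,-0.0058],0.325],[[0,-0.08,0],[0,0,-0.0077],0.325],[[0,-0.09,0],[0.0001,0,-0.0087],0.325],[[0,-0.1,0],[0.0002,0,-0.0096],0.325]]}}

```text
time: 7.12
eef_pos: [0.5472, 0.1173, 0.0485]
tcp_rot: [-0.697, 0.114, -0.116, 0.698]
contact_force: [3.0, 4.2, -1.2]
opening: 0.326
```

```bash
python3 sw.py .048 .64 .66 .68 .7 .72 .74; python3 look.py 12
```

```text
t 7.12 p [0.5472 0.1173 0.0485] th 0.6114 r 0.094 Ftan -4.99 Frad -1.43 Fz -1.16 op 0.326
0.64 turn [-0.001 -0.021  0.002] shift [-0.0006  0.0005 -0.0027]
0.66 turn [-0.001 -0.041  0.002] shift [-0.0006  0.0005 -0.0046]
0.68 turn [-0.001 -0.061  0.002] shift [-0.0005  0.0005 -0.0065]
0.7 turn [-0.001 -0.081  0.002] shift [-0.0003  0.0005 -0.0084]
0.72 turn [-0.001 -0.101  0.002] shift [-0.0002  0.0005 -0.0102]
0.74 turn [-0.001 -0.121  0.002] shift [ 0.0001  0.0005 -0.0121]
[0.5472 0.1173 0.0485] [0.5471 0.1171 0.0485]
ring n 72 top z (p90) 0.1326 min 0.084 uv 322.24 277.21
z+ lowest [0.5459 0.1376 0.0833] tool [-0.0077 -0.0348  0.0188]
z- lowest [0.5325 0.1052 0.0858] tool [-0.01   -0.0373 -0.0161]
```

>>> {"op": "jog_arm", "data": {"deltas": [[[0,-0.01,0],[-0.0003,0,-0.0015],0.325],[[0,-0.02,0],[-0.0005,0,-0.0027],0.325],[[0,-0.04,0],[-0.0005,0,-0.0046],0.325],[[0,-0.06,0],[-0.0004,0,-0.0065],0.325],[[0,-0.08,0],[-0.0003,0,-0.0084],0.325],[[0,-0.1,0],[-0.0002,0,-0.0102],0.325]]}}

```text
time: 7.67
eef_pos: [0.5443, 0.1078, 0.0487]
tcp_rot: [-0.702, 0.078, -0.081, 0.703]
contact_force: [3.6, 3.3, -2.4]
opening: 0.325
```

```bash
python3 sw.py .048 .74 .76 .78 .8 .82 .84 .86; python3 look.py 13
```

```text
t 7.67 p [0.5443 0.1078 0.0487] th 0.7171 r 0.0941 Ftan -4.03 Frad -2.79 Fz -2.44 op 0.325
0.74 turn [-0.002 -0.019  0.004] shift [-0.0005  0.0007 -0.0022]
0.76 turn [-0.002 -0.039  0.004] shift [-0.0004  0.0007 -0.0041]
0.78 turn [-0.002 -0.059  0.004] shift [-0.0003  0.0007 -0.0059]
0.8 turn [-0.002 -0.079  0.004] shift [-0.0002  0.0007 -0.0078]
0.82 turn [-0.002 -0.099  0.004] shift [-0.      0.0007 -0.0097]
0.84 turn [-0.002 -0.119  0.004] shift [ 0.0002  0.0007 -0.0116]
0.86 turn [-0.002 -0.139  0.004] shift [ 0.0004  0.0007 -0.0135]
[0.5443 0.1078 0.0487] [0.544  0.1073 0.0487]
ring n 60 top z (p90) 0.1475 min 0.0881 uv 324.02 273.47
z+ lowest [0.5417 0.1288 0.0854] tool [-0.0071 -0.0367  0.0199]
z- lowest [0.5303 0.0954 0.0972] tool [-0.0108 -0.0486 -0.0151]
```

View pics/s13.png

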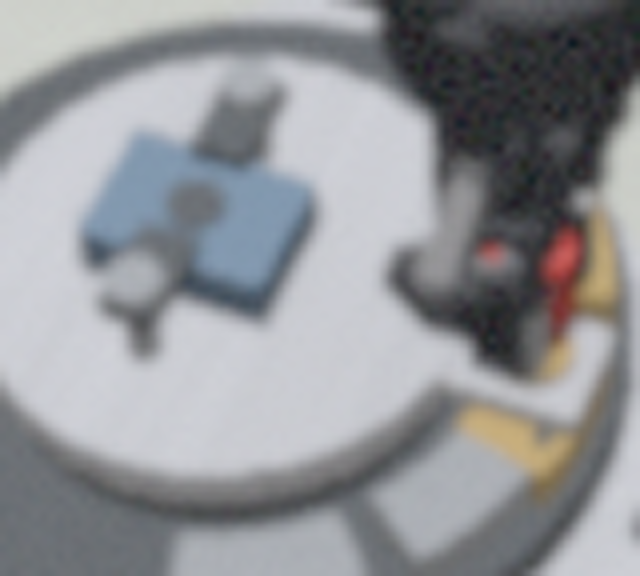

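>>> {"op": "jog_arm", "data": {"deltas": [[[0,-0.01,0.002],[-0.0003,0,-0.0015],0.325],[[0,-0.03,0.004],[-0.0004,0.0004,-0.0035],0.325],[[0,-0.045,0.004],[-0.0003,0.0004,-0.005],0.325],[[0,-0.06,0.004],[-0.0003,0.0004,-0.0065],0.325],[[0,-0.08,0.004],[-0.0002,0.0004,-0.0082],0.325],[[0,-0.1,0.004],[0,0.0004,-0.0098],0.325]]}}

```text
time: 8.22
eef_pos: [0.5425, 0.0983, 0.0487]
tcp_rot: [-0.705, 0.043, -0.044, 0.707]
contact_force: [2.3, 5.5, 0.7]
opening: 0.324
```

```bash
python3 sw.py .048 .84 .86 .88 .9 .92 .94 .96
```

```text
t 8.22 p [0.5425 0.0983 0.0487] th 0.8195 r 0.0942 Ftan -5.77 Frad -1.55 Fz 0.72 op 0.324
0.84 turn [-0.003 -0.017  0.001] shift [-0.0004  0.0007 -0.0019]
0.86 turn [-0.003 -0.037  0.001] shift [-0.0003  0.0007 -0.0038]
0.88 turn [-0.003 -0.057  0.001] shift [-0.0002  0.0007 -0.0057]
0.9 turn [-0.003 -0.077  0.001] shift [-0.0001  0.0007 -0.0076]
0.92 turn [-0.003 -0.097  0.001] shift [ 0.0001  0.0007 -0.0095]
0.94 turn [-0.003 -0.117  0.001] shift [ 0.0003  0.0007 -0.0114]
0.96 turn [-0.003 -0.137  0.001] shift [ 0.0005  0.0006 -0.0132]
```

>>> {"op": "jog_arm", "data": {"deltas": [[[0,-0.012,0],[-0.0003,0,-0.0013],0.325],[[0,-0.025,0],[-0.0003,0.0003,-0.0026],0.325],[[0,-0.038,0],[-0.0003,0.0003,-0.0039],0.325],[[0,-0.05,0],[-0.0002,0.0003,-0.0052],0.325]]}}

```text
time: 8.55
eef_pos: [0.5421, 0.0939, 0.0488]
tcp_rot: [-0.705, 0.025, -0.026, 0.708]
contact_force: [3.0, 5.4, 0.0]
opening: 0.325
```

```bash
python3 sw.py .048 .88 .89 .9 .91 .92 .94 .96;python3 look.py 14
```

```text
t 8.55 p [0.5421 0.0939 0.0488] th 0.8664 r 0.0942 Ftan -5.63 Frad -2.61 Fz 0.03 op 0.325
0.88 turn [-0.004 -0.007  0.002] shift [-0.0004  0.0008 -0.0013]
0.89 turn [-0.004 -0.017  0.002] shift [-0.0004  0.0008 -0.0022]
0.9 turn [-0.004 -0.027  0.002] shift [-0.0004  0.0008 -0.0032]
0.91 turn [-0.004 -0.037  0.002] shift [-0.0004  0.0008 -0.0041]
0.92 turn [-0.004 -0.047  0.002] shift [-0.0003  0.0008 -0.0051]
0.94 turn [-0.004 -0.067  0.002] shift [-0.0002  0.0008 -0.007 ]
0.96 turn [-0.004 -0.087  0.002] shift [-0.0001  0.0007 -0.0088]
[0.5421 0.0939 0.0488] [0.542  0.0936 0.0488]
ring n 22 top z (p90) 0.1448 min 0.0936 uv 326.82 269.14
z+ lowest [0.5367 0.1126 0.0857] tool [-0.0067 -0.0368  0.0184]
z- lowest [0.5295 0.078  0.0943] tool [-0.0113 -0.0456 -0.0166]
```

View pics/s14.png

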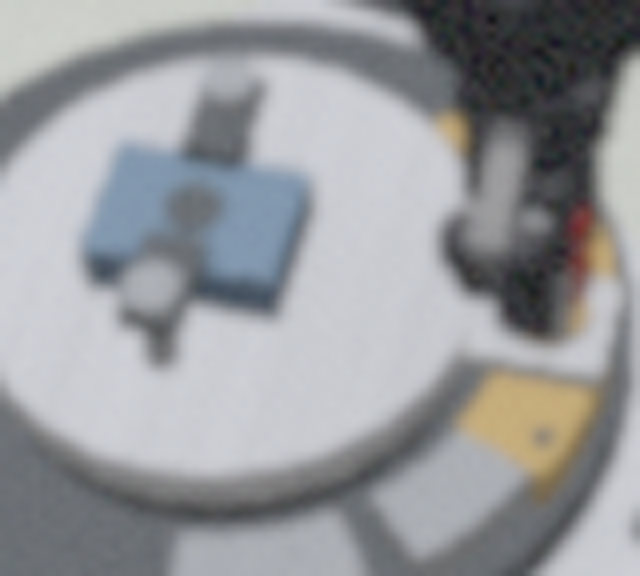

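>>> {"op": "jog_arm", "data": {"deltas": [[[0,-0.01,0],[-0.0003,0.0003,-0.0015],0.325],[[0,-0.025,0],[-0.0003,0.0003,-0.003],0.325],[[0,-0.04,0],[-0.0003,0.0003,-0.0044],0.325],[[0,-0.05,0],[-0.0003,0.0003,-0.0054],0.325]]}}

```text
time: 8.93
eef_pos: [0.5408, 0.0879, 0.0484]
tcp_rot: [-0.706, 0.007, -0.007, 0.708]
contact_force: [1.0, -0.3, -0.7]
opening: 0.324
```

```bash
python3 sw.py .048 .92 .93 .94 .95 .96 .97 .98
```

```text
t 8.93 p [0.5408 0.0879 0.0484] th 0.9304 r 0.0952 Ftan 0.33 Frad -0.98 Fz -0.66 op 0.324
0.92 turn [-0.003  0.005  0.001] shift [0.0006 0.0004 0.001 ]
0.93 turn [-0.003 -0.005  0.001] shift [0.0006 0.0004 0.    ]
0.94 turn [-0.003 -0.015  0.001] shift [ 0.0006  0.0004 -0.0009]
0.95 turn [-0.003 -0.025  0.001] shift [ 0.0006  0.0004 -0.0018]
0.96 turn [-0.003 -0.035  0.001] shift [ 0.0006  0.0004 -0.0028]
0.97 turn [-0.003 -0.045  0.001] shift [ 0.0007  0.0004 -0.0037]
0.98 turn [-0.003 -0.055  0.001] shift [ 0.0007  0.0004 -0.0047]
```

```bash
python3 look.py 15; python3 sw.py .048; python3 - <<'E'
from h import *
from plant import ctrl
c=ctrl.read_camera("top");np.savez("top15.npz",**c);cv2.imwrite("pics/t15.png",cv2.resize(c["pixels"][165:285,200:330],None,fx=5,fy=5,interpolation=cv2.INTER_CUBIC))
E
```

```text
[0.5408 0.0879 0.0484] [0.5406 0.0875 0.0483]
ring n 5 top z (p90) 0.1349 min 0.1272 uv 327.6 266.2
z+ lowest [0.5404 0.1073 0.0828] tool [-0.0008 -0.0343  0.0195]
t 8.98 p [0.5406 0.0875 0.0483] th 0.9353 r 0.0954 Ftan -0.17 Frad 0.39 Fz 0.17 op 0.328
```

View pics/s15.png

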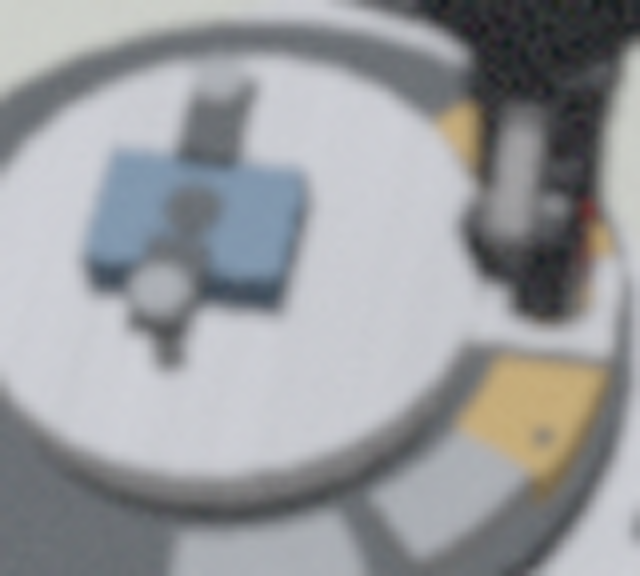

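View pics/t15.png

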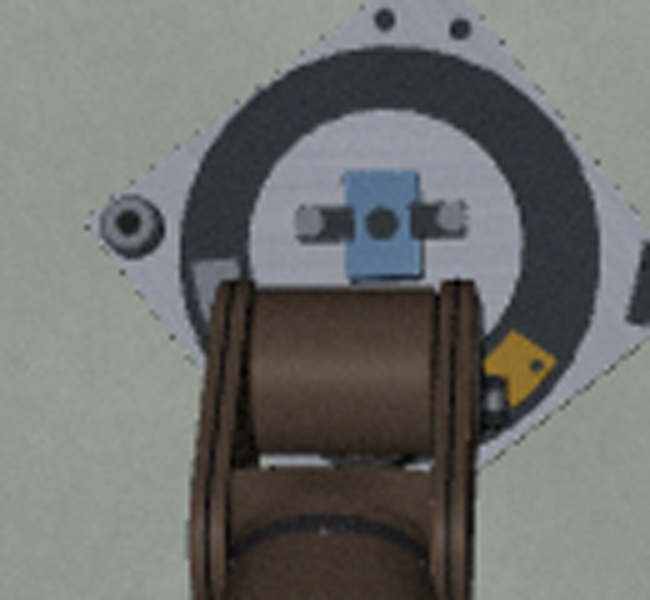

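```bash
cat > ang.py <<'E'
from h import *
import sys
def clampvec(c):
    # two light grey clamp discs and blue block: use blue mask minAreaRect in world plane
    img=c["pixels"];h=cv2.cvtColor(img,cv2.COLOR_BGR2HSV)
    m=((h[...,0]>95)&(h[...,0]<120)&(h[...,1]>75)&(h[...,2]>60)).astype(np.uint8)
    k=np.zeros_like(m);k[180:245,250:310]=m[180:245,250:310]
    cs=max(cv2.findContours(k,cv2.RETR_EXTERNAL,cv2.CHAIN_APPROX_NONE)[0],key=cv2.contourArea)
    P=np.array([onz(c,*q[0],.085)[:2] for q in cs],dtype=np.float32)*1000
    return cv2.minAreaRect(P)
if __name__=="__main__":
    if len(sys.argv)>1:
        from plant import ctrl
        c=ctrl.read_camera("top");np.savez(sys.argv[1],**c);print(clampvec(c))
    else:
        for f in("top0","top15"):print(f,clampvec(dict(np.load(f+".npz"))))
E
python3 ang.py
```

```text
top0 ((639.7465209960938, 79.75983428955078), (38.67496109008789, 56.817386627197266), 36.4261474609375)
top15 ((642.944091796875, 86.50175476074219), (37.63245391845703, 57.03451919555664), 88.77096557617188)
```

>>> {"op": "jog_arm", "data": {"deltas": [[[0,-0.008,0],[0.0004,0.0003,-0.0009],0.325],[[0,-0.017,0],[0.0006,0.0003,-0.0018],0.325]]}}

```text
time: 9.2
eef_pos: [0.5405, 0.0851, 0.0476]
tcp_rot: [-0.707, 0.002, -0.001, 0.708]
contact_force: [-0.4, 0.1, 0.3]
opening: 0.325
```

```bash
python3 sw.py .048  .95 .96 .97 .98; python3 look.py 16;python3 ang.py top16
```

```text
t 9.2 p [0.5405 0.0851 0.0476] th -5.3231 r 0.0955 Ftan -0.09 Frad 0.43 Fz 0.29 op 0.325
0.95 turn [-0.002 -0.008 -0.002] shift [ 0.0009 -0.0004  0.001 ]
0.96 turn [-0.002 -0.018 -0.002] shift [ 0.0009 -0.0004  0.    ]
0.97 turn [-0.002 -0.028 -0.001] shift [ 0.0009 -0.0004 -0.0009]
0.98 turn [-0.002 -0.038 -0.001] shift [ 0.001  -0.0004 -0.0019]
[0.5405 0.0851 0.0476] [0.5407 0.0851 0.0477]
ring n 8 top z (p90) 0.1373 min 0.1072 uv 328.0 265.5
z+ lowest [0.5401 0.1074 0.0849] tool [-0.0005 -0.0372  0.0224]
((642.9368286132812, 86.44122314453125), (37.61748504638672, 57.02229309082031), 88.9219741821289)
```

View pics/s16.png

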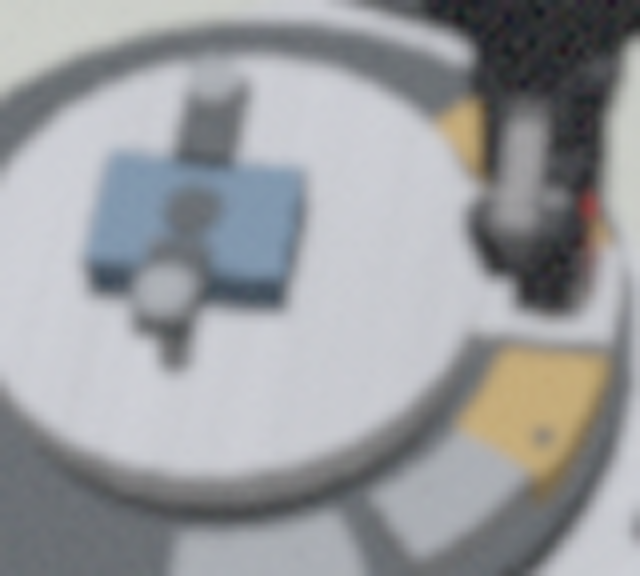

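```bash
python3 - <<'E'
from h import *
def pr(c,P):
    T=c["T"];q=T[:3,:3].T@(np.array(P)-T[:3,3]);return np.array([c["cx"]+c["fx"]*q[0]/-q[2],c["cy"]-c["fy"]*q[1]/-q[2]])
for n,th in((14,.850),(15,.95),(16,.95)):
    c=dict(np.load(f"side{n}.npz"));a=2.196+th;ctr=np.array([.636+.095*np.cos(a),.0865+.095*np.sin(a)])
    for zt in(.103,.115):
        P=[]
        for t in np.linspace(0,2*np.pi,60):
            for z in(zt,zt-.036):P.append(pr(c,[ctr[0]+.013*np.cos(t),ctr[1]+.013*np.sin(t),z]))
        P=np.array(P);print(n,zt,"u",P[:,0].min().round(1),P[:,0].max().round(1),"v",P[:,1].min().round(1),P[:,1].max().round(1))
    h=cv2.cvtColor(c["pixels"],cv2.COLOR_BGR2HSV);im=c["pixels"].astype(int)
    sub=(im[250:300,315:345,2]-im[250:300,315:345,:2].max(-1));m=sub>25
    v,u=np.nonzero(m);print("red u",u.min()+315,u.max()+315,"v",v.min()+250,v.max()+250,len(u))
    k=np.hstack([c["pixels"][245:295,310:350]]);cv2.imwrite(f"pics/k{n}.png",cv2.resize(k,None,fx=12,fy=12,interpolation=cv2.INTER_NEAREST))
E
python3 - <<'E'
import cv2,numpy as np
cv2.imwrite("pics/k.png",cv2.resize(np.hstack([cv2.imread(f"pics/k{n}.png") for n in(14,15,16)]),(780,325)))
E
```

```text
14 0.103 u 317.1 329.0 v 263.8 282.7
14 0.115 u 316.9 328.9 v 260.4 279.6
red u 315 330 v 266 298 129
15 0.103 u 318.0 329.8 v 260.4 279.3
15 0.115 u 317.8 329.7 v 257.1 276.2
red u 315 330 v 265 298 135
16 0.103 u 318.0 329.8 v 260.4 279.3
16 0.115 u 317.8 329.7 v 257.1 276.2
red u 315 329 v 264 298 154
```

View pics/k.png

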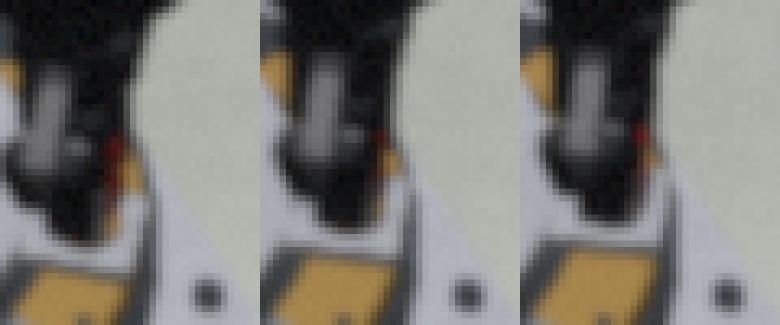

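>>> {"op": "jog_arm", "data": {"deltas": [[[0,0,0],[0,0,0],0.5],[[0,0,0],[0,0,0],0.6],[[0,0,0],[0,0,0],0.6],[[0,0,0],[0,-0.03,0],0.6],[[0,0,0],[0,-0.06,0],0.6],[[0,0,0],[0,-0.08,0],0.6],[[0,0,0],[0,-0.08,0],0.6]]}}

```text
time: 9.88
eef_pos: [0.5446, 0.0851, 0.1336]
tcp_rot: [-0.707, -0.002, -0.005, 0.708]
contact_force: [-0.2, -0.2, 0.7]
opening: 0.601
```

```bash
python3 sw.py .048; python3 look.py 17
```

```text
t 9.88 p [0.5446 0.0851 0.1336] th -5.3219 r 0.0915 Ftan 0.21 Frad 0.22 Fz 0.74 op 0.601
[0.5446 0.0851 0.1336] [0.543  0.0851 0.1309]
ring n 124 top z (p90) 0.1045 min 0.0354 uv 323.5 269.66
z+ lowest [0.5427 0.1166 0.1702] tool [-0.0017 -0.0366  0.0316]
```

View pics/s17.png

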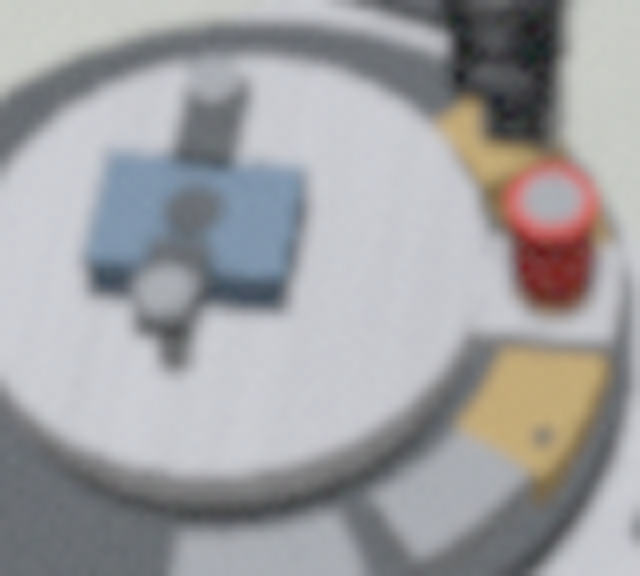

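```bash
python3 - <<'E'
from h import *
c=dict(np.load("side17.npz"));c0=dict(np.load("side0.npz"))
for c,(u,v) in((c,(323.7,264.6)),(c0,(300.1,292))):
    P=[]
    for i in range(-2,3):
        for j in range(-2,3):
            a,b=int(round(u))+i,int(round(v))+j;o,d=ray(c,a,b);P.append(o+d*c["range_z"][b,a])
    P=np.array(P);print(np.median(P,0).round(4))
    q=np.median(P,0)[:2]-[.636,.0865];print(np.hypot(*q),np.arctan2(q[1],q[0])%(2*np.pi))
E
```

```text
[0.5402 0.0871 0.1044]
0.09582450537849384 3.1355730799060044
[0.5798 0.1648 0.1042]
0.0963691150985526 2.193158039802029
```

>>> {"op": "jog_arm", "data": {"deltas": [[[0,0,0],[0,-0.03,0],0.6],[[0,0,0],[0,-0.06,0],0.6],[[0,0,0],[0,-0.06,0],0.6],[[0,0,0],[0,-0.06,0],0.6]]}}

```text
time: 10.27
eef_pos: [0.5434, 0.085, 0.1919]
tcp_rot: [-0.707, -0.001, -0.004, 0.708]
contact_force: [0.1, 0.1, -0.4]
opening: 0.6
```

```bash
python3 look.py 18; python3 - <<'E'
from h import *
from plant import ctrl
c=ctrl.read_camera("top");cv2.imwrite("pics/t18.png",c["pixels"])
c0=np.load("top0.npz")["pixels"]
d=cv2.absdiff(c["pixels"],c0).max(-1)
for n,b in dict(nut=(215,198,238,222),case=(115,192,200,255),driver=(130,295,205,338),hammer=(432,250,495,352),motor=(440,190,466,212),rail=(440,222,468,260),toe=(325,208,342,234)).items():
    print(n,(d[b[1]:b[3],b[0]:b[2]]>40).sum())
E
```

```text
[0.5434 0.085  0.1919] [0.5422 0.085  0.1899]
ring n 123 top z (p90) 0.1048 min 0.0387 uv 323.45 269.7
nut 42
case 0
driver 0
hammer 0
motor 0
rail 0
toe 0
```

View pics/t18.png

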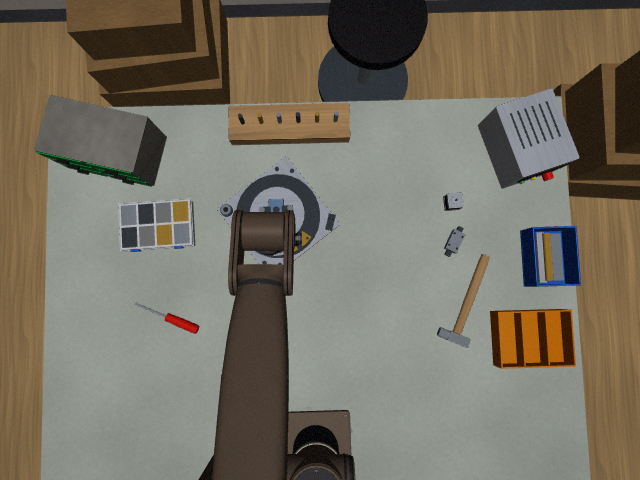

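```bash
python3 -c "
from plant import ctrl
print(ctrl.sign_off())"
```

```text
the job is handed in; nothing more can be done
None
```

The faceplate now sits in the first brass notch, about 0.94 rad counterclockwise from home, with the pin fully home. I handed the job in at about 10.4 s.

**What I did:** I pinched the ring, lifted it 16 mm and swung it 0.52 rad clear of the track. I set the pin down on the track and loosened the fingers, then pushed it along in small steps. Side force ran at 4–6 N, slightly over the quoted 2–5 N, and dropped to about 0 at the notch. I took that as the pin falling in, then let go and raised the arm.

**Last checks:**
- **Pin height:** the ring top measures 104.4 mm, against 104.2 mm in the home notch at the start.
- **Clearance:** the gripper is well above the ring and its contact force is about 0.
- **Bystanders:** six of the seven show no change in the top view. The collet nut's window did change where the arm overlaps it, but the nut is at the same pixel.

**Disagreements:**
- **Notch angle:** my first estimate from the pictures was about 0.98 rad. The final ring position gives 0.94 rad, and the workpiece's turn in the top view gives about 0.92. All lie within 0.61–1.00 rad and well short of the next notch, at about 1.46.
- **Fingertip height:** the side camera showed the fingertips about 35 mm above the reported TCP height, more than the swing of the pads explains. I set the grasp height from the camera.

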